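# Hang the bin on the bench rail and lock it

### The job

Hang the blue bin by its lip on the steel rail of the grey stand, between the two yellow marks, and let it swing down so that it hangs flat against the lower bar. Then lock it: turn the red knob clockwise until it clicks past its detent and its steel tongue lies over the bin's lip. Let go of everything, and leave the other things on the desk where they are.

Things in the scene. Friction and masses are not known exactly. Their poses are not given: they have to be found in the camera images.
- bin: Loose blue open-topped bin, 0.13 to 0.25 kg, standing upright. Origin: centre of the pocket's underside; z up, x from its front (white label) to its back. Pocket 50 (x) x 60 (y) mm outside, side walls 85 mm high, front 70, walls 3. Behind it a back plate 110 mm wide (y), 104 mm high, at x = 25 to 29 mm, with a lip along its top
- bin_grip (a point): centre of the bin's pocket, half-way up (42.5 mm above its underside), axes as the bin's. Take the bin from above across the two side walls of the pocket, 60 mm apart along y, in their upper half
- bin_lip (a point): on the bin: middle of the underside of its lip, at (37, 0, 100) mm in the bin's frame, axes as the bin's. The lip is 4 mm thick, goes back from the plate to x = 49 mm and turns down there (x = 45 to 49 mm) to z = 86 mm. The slot for the rail, between plate and turned-down edge, is 16 mm wide (x = 29 to 45) and open below
- bay (a point): on the rail's top face, on its centre line, half-way between the yellow marks (72 mm to either side): where bin_lip belongs. Axes are the stand's: x from front to back, y along the rail, z up. The rail is a steel bar 10 mm thick (x), 14 mm high, its top 150 mm above the desk. When the bin hangs flat, bin_lip lies about 3 mm in front of (-x) bay
- rail_stand: Fixed grey stand, its place and yaw vary. Origin: on the desk under its base; bay is at (20, -40, 150) mm, the knob's axis at (20, 100) mm. Base plate x -60 to 60, y -148 to 138 mm, 12 mm thick. The knob stands on a 46 mm square tower 155 mm high; at y = -133 mm stands an 18 mm post
- lower_bar (a point): middle of the top front edge of the lower bar, 73 mm below the rail's top and 13 mm in front of its centre line (the rail's own front is 5 mm in front of it). A bin lowered plumb would catch on it: bring the bin with its foot leaning 10 to 15 degrees to the front (-x), hook the lip, then let the foot swing in. Flat, the plate rests on it, 1 or 2 degrees off plumb
- knob_grip (a point): on the red knob's axis, at the height to grip it. Upright fluted round knob, 50 to 53 mm across, 34 mm high: from 23 mm below to 11 mm above this point, which is 36 mm above the rail's top and 140 mm to the +y side of bay. It can be taken from above at any yaw. Axes turn with the knob
- tongue_tip (a point): middle of the underside of the outer end of the steel tongue fixed to the knob's foot: 108 mm from the knob's axis, 16 mm wide, 5 mm thick, its underside 8 mm above the rail's top (4 mm above the lip of a bin that hangs there)
- lock_knob (a joint): angle of the red knob (rad), growing clockwise seen from above. 0 to 0.25 at the start: open, the tongue points out behind the stand. A spring resists with at most about 0.2 N m and turns it back to 0.3 if let go before 0.9; from 1.0 on, past the detent's peak, it snaps to its stop at 1.45 and stays, the tongue lying along the rail over the lip
- timer: white kitchen-style lab timer, 64x64x19 mm; bystander, origin under its centre
- marker_1: blue and white marker pen, 125 mm, lying; bystander, origin under its centre
- marker_3: red and white marker pen, 132 mm, lying; bystander, origin under its centre
- stain_bottle_1: amber dropper bottle, black cap, 30 mm across, 74 mm high; bystander, origin under its centre
- stain_bottle_2: amber dropper bottle, black cap, 30 mm across, 74 mm high; bystander, origin under its centre
- ethanol_bottle: white bottle with blue cap, 50 mm across, 125 mm high; bystander, origin under its centre
- petri_3: pink closed petri dish, 64 mm across; bystander, origin under its centre

How it is judged:
By the outcome, as a careful person would: the job done as asked, in the order asked, and still so for the second after the job is handed in, with the robot touching nothing.
It also fails if it takes over 58 s, if anything falls off the work surface, if the arm or the gripper's body presses on something with over 40 N, if the wrist force passes 120 N, or if a joint passes its speed limit or range.

### The arm

A 6-joint arm with a two-finger parallel gripper is mounted at the origin on a cart in front of the work surface, level with it; the furniture and walls round the work are solid. World frame = base frame: x ahead of the robot, y to its left, z up, the work surface at z = 0. Lengths are in m, angles in rad, forces in N, time in s.
With the tool pointing down it reaches from about 0.35 to 0.8 m from the base axis. Payload 7.3 kg.
Tool frame: the origin (TCP) lies on the centre line of the jaws, within the pads' length; the fingertips stand 14 mm ahead of it and the grasp point (between the pads) lies 5 mm behind it (bot.nose_length is the distance from the TCP to the fingertips, in m); z points along the fingers, y is the direction in which the jaws open and shut (so a half turn about z gives the same grasp; the last joint's range is limited). The gripper opens to 85 mm and grips with 20 to 120 N. Pads are 22 mm wide; open, the fingers measure 114 mm over their backs; the gripper's body (76 mm by 85 mm) begins 54 mm behind the grasp point. The pads swing forward as they close: fully open they stand 13 mm farther back than shut.
Start: joints at [1.139, 0.342, 1.524, -0, 1.275, -0.146], TCP at [0.148, 0.504, 0.245] pointing down, gripper open.
Joint ranges: [-2.53, 2.53], [-0.77, 2.02], [0.04, 2.7], [-1, 4.14], [0.28, 2.66], [-3.11, 3.11]. Speed limits (rad/s): [2.57, 2.57, 3.14, 3.14, 3.14, 3.14].

### API

Orientations are given as a unit quaternion [x, y, z, w].
In Python, from bench import bot gives the robot as it stands. The module is installed in compiled form; this text tells all that it offers.
- The arm moves only by the shell command python3 -m jog 'ROWS'. ROWS is JSON, a list of rows, each a list of 7 numbers: the opening, from 0 (shut) to 1 (fully open), then the shift along the world's x, y, z as a fraction of full scale, then the turn, a rotation vector about the world's x, y, z as a fraction of full scale. In form: [[jaw, tx, ty, tz, wx, wy, wz], ...]. A call has exactly 8 rows; each row is the pose to reach, as a shift and turn from the pose commanded when the call began; what a row does not reach only later rows make up. Full scale, the value 1, is 200 mm for a shift and pi/2 rad for a turn. A row lasts 1/12 s, in which the tool goes at most 41.7 mm and 7.16 degrees, less where a joint would pass 70% of its speed; a pose out of reach is approached as far as the arm can. A call with a number of a shift or a turn outside -1 to 1 is refused whole. A call with a gripper value outside its range is refused whole. The fingers move at their own pace and stop on an object; the grip force is fixed at half the most. Time passes only in rows, so rows that repeat a pose let the fingers close, or fill a call up. It gives the time, the measured TCP pose, the force and the opening at its end, in the units of the state.
- bot.sense(): the state, without advancing time (a new reading comes with each control period).
- bot.camera(name): name is "scene" or "top" or "wrist"; returns the picture (400x640x3 uint8, blue, green, red); there is no depth.
- bot.get_calibration(name): a dict with "fx", "fy", "cx", "cy" (pixels), "k1" (the pictures are not rectified: a ray, as slopes to the right and down, at radius r is drawn at 1 + k1 r^2 times it, then the intrinsics apply), "R" (3x3) and "t" (3): a world point X has camera coordinates R X + t. Camera axes: x right, y down, z forward; pixel columns grow to the right and rows downward; lengths in m; the calibration is good to about 2 mm. A picture is of the moment at which its call begins: read the wrist's pose just before it. get_calibration takes no time and is no camera call; for the wrist camera it gives the pose at the moment of the call.
- bot.close_job(): hands the job in, once; it reports no verdict.
The state is a dict: "t": time; "joint_pos": joint angles; "qd": joint speeds; "tau": joint torques, N m; "position": TCP position; "eef_rot": TCP orientation; "contact_force": force on the tool from outside, world axes, zero at the start; "moment": the same for the moment, N m; "gripper_width": opening from 0.0 (shut) to 1.0 (fully open).
Only numpy, scipy, OpenCV 4.12 (cv2) and the standard library are available. Lean on these libraries where they do the work, as an engineer would, in place of code of your own. Each camera call takes 0.05 s, during which the arm holds its last target.

## Working session

There is one attempt and no reset: what is moved stays moved. The work goes in short steps, Python scripts to look and compute and a shell command to move; the robot and the scene stay as the last step left them, time stands still between calls to the robot, and variables do not carry over. Pictures are saved under pics/ and viewed, and the job is handed in when it is done.

```bash
mkdir -p pics; ls
python3 - <<'E'
from bench import bot
import cv2
print(bot.sense())
for n in ["scene","top","wrist"]:
    c=bot.get_calibration(n); print(n,c)
    cv2.imwrite(f"pics/a_{n}.png",bot.camera(n))
print(bot.nose_length)
E
```

```text
pics
{'t': 0.0, 'joint_pos': array([ 1.13896725e+00,  3.42740168e-01,  1.52500577e+00,  3.25070853e-05,
        1.27540370e+00, -1.46022783e-01]), 'qd': array([-0.00162829,  0.00055789, -0.00296038,  0.00104655,  0.00110267,
        0.00124632]), 'tau': array([ 1.27502215e-03, -4.33678079e+01, -2.46013319e+01,  1.98243939e-06,
        7.89370533e-03, -1.73246224e-05]), 'position': array([0.14783678, 0.50336556, 0.24462082]), 'eef_rot': array([ 1.42421917e-01,  9.89805734e-01, -7.41790780e-04, -2.36710559e-04]), 'contact_force': array([-0.6377275 ,  0.87735968,  0.55956161]), 'moment': array([-0.00366306, -0.01382533, -0.02992198]), 'gripper_width': 0.99971040577881}
scene {'fx': 410.5008550645398, 'fy': 410.5008550645398, 'cx': 319.0578390946588, 'cy': 201.06004376522753, 'k1': 0.016213831126299677, 'R': array([[ 0.75295818, -0.65784499,  0.01714488],
       [-0.41414844, -0.49395234, -0.76452087],
       [ 0.51140497,  0.56855172, -0.64437093]]), 't': array([-0.53989847,  0.29544721,  0.76151195])}
top {'fx': 429.82107902053207, 'fy': 429.82107902053207, 'cx': 314.63085931912036, 'cy': 206.60091358809683, 'k1': 0.015787499269027075, 'R': array([[-0.00950339, -0.99993961,  0.00551934],
       [-0.99673208,  0.00902982, -0.0802722 ],
       [ 0.08021751, -0.00626416, -0.9967577 ]]), 't': array([-0.1231229 ,  0.60136408,  1.22980474])}
wrist {'fx': 307.1475368660997, 'fy': 307.1475368660997, 'cx': 318.73967910838707, 'cy': 203.54700436486536, 'k1': -0.04088563987329308, 'R': array([[ 2.84620298e-01,  9.58640282e-01, -3.08983581e-04],
       [ 9.23872439e-01, -2.74211680e-01,  2.66960055e-01],
       [ 2.55833935e-01, -7.62677116e-02, -9.63707546e-01]]), 't': array([-0.52476522, -0.03314517,  0.37933627])}
0.014
```

View pics/a_scene.png

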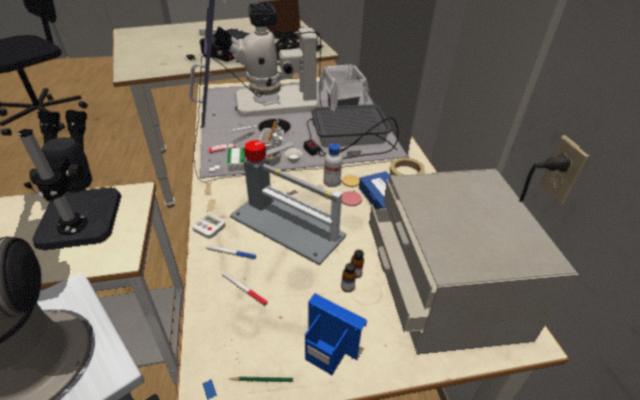

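View pics/a_top.png

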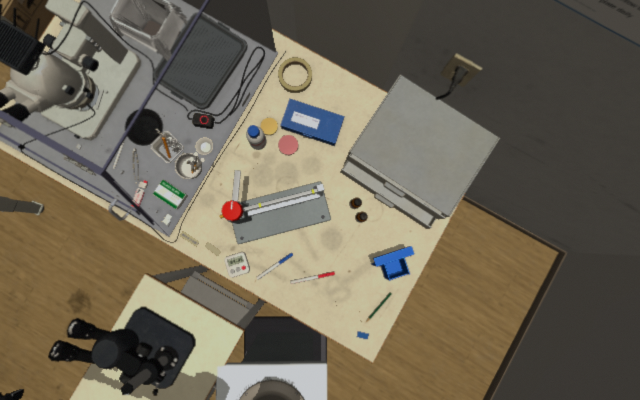

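View pics/a_wrist.png

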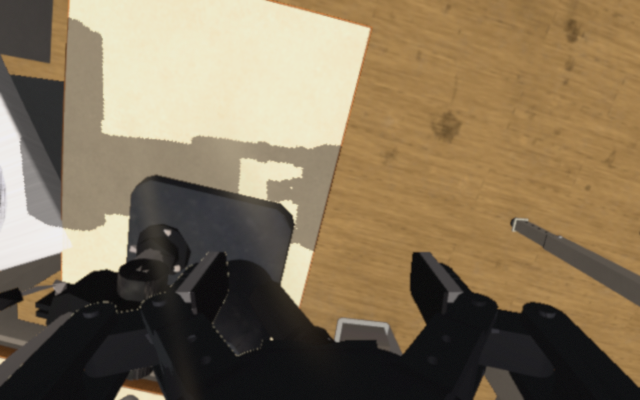

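```bash
cat > h.py <<'E'
import numpy as np, cv2
from bench import bot
def K(c): return np.array([[c['fx'],0,c['cx']],[0,c['fy'],c['cy']],[0,0,1.]]), np.array([c['k1'],0,0,0.])
def ray(c,uv):
    k,d=K(c); p=cv2.undistortPoints(np.array([[uv]],float),k,d)[0,0]
    R=np.array(c['R']); return -R.T@np.array(c['t']), R.T@np.array([p[0],p[1],1.])
def plane(c,uv,z):
    o,d=ray(c,uv); return o+d*(z-o[2])/d[2]
def proj(c,X):
    k,d=K(c); R=np.array(c['R']); return cv2.projectPoints(np.atleast_2d(np.array(X,float)),cv2.Rodrigues(R)[0],np.array(c['t'],float),k,d)[0][:,0]
def tri(c1,u1,c2,u2):
    o1,d1=ray(c1,u1);o2,d2=ray(c2,u2)
    s=np.linalg.lstsq(np.c_[d1,-d2],o2-o1,rcond=None)[0]
    a=o1+s[0]*d1;b=o2+s[1]*d2
    return (a+b)/2,np.linalg.norm(a-b)
E
python3 - <<'E'
import cv2
t=cv2.imread('pics/a_top.png');s=cv2.imread('pics/a_scene.png')
z=lambda im,x,y,w,h,k:cv2.resize(im[y:y+h,x:x+w],None,fx=k,fy=k,interpolation=cv2.INTER_CUBIC)
cv2.imwrite('pics/b1.png',z(t,215,160,125,95,6))
cv2.imwrite('pics/b2.png',z(t,360,235,65,55,10))
cv2.imwrite('pics/b3.png',z(s,225,135,125,125,4.8))
cv2.imwrite('pics/b4.png',z(s,295,285,80,95,6))
E
```

```text
(no output)
```

View pics/b1.png

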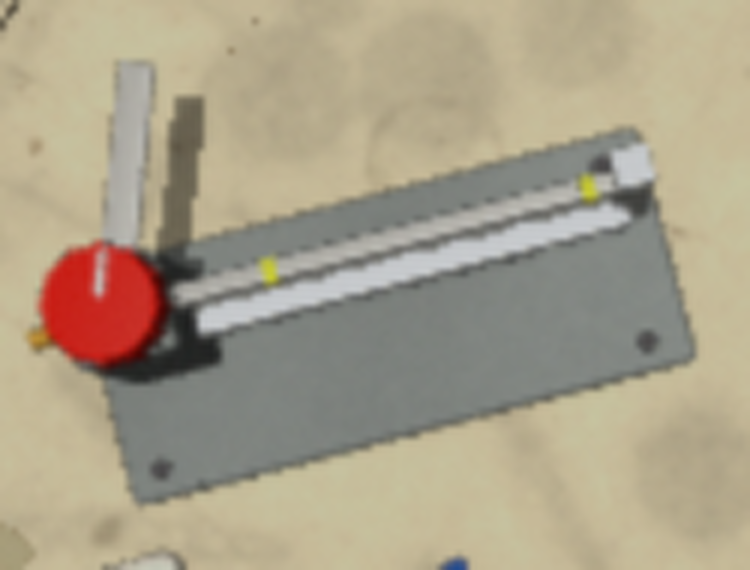

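View pics/b2.png

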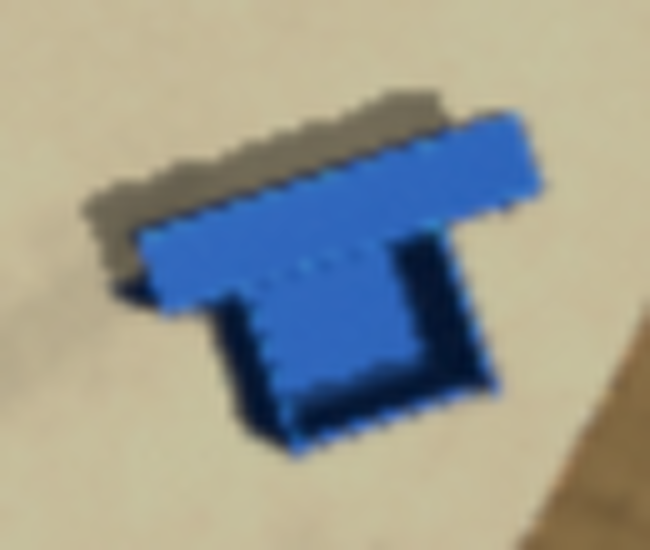

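View pics/b3.png

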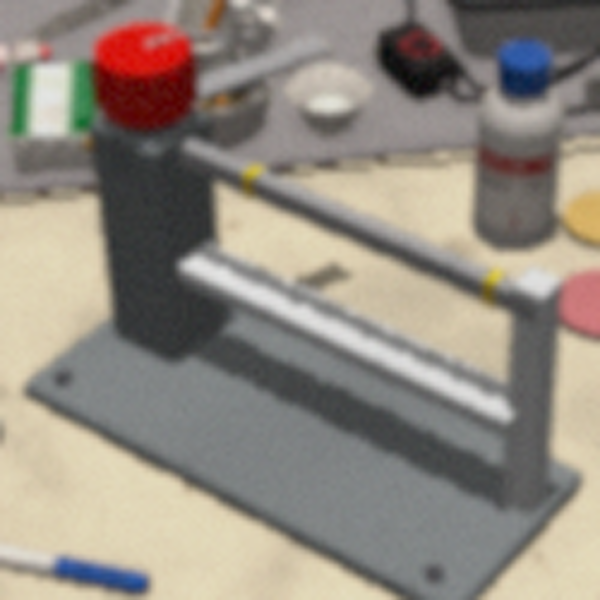

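View pics/b4.png

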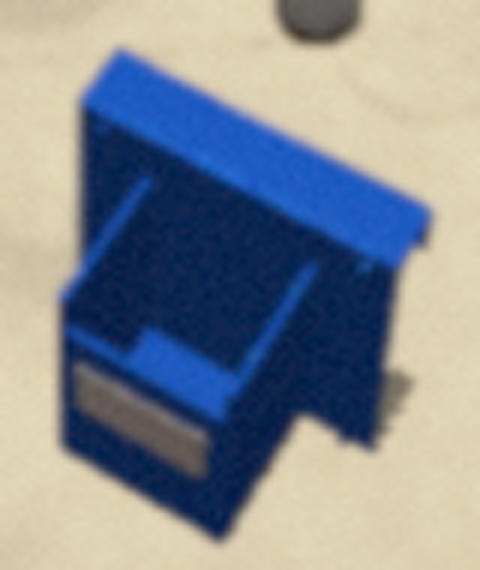

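The top view shows the rail marks at about (259.7,205) and (313,191), the red knob at about (232,210) with the tongue pointing up and back, and the bin's lip at about (373–414, 246–266). Now I'll turn these into positions.

Run:
```python
from h import *
T=bot.get_calibration('top');S=bot.get_calibration('scene')
t=cv2.imread('pics/a_top.png');s=cv2.imread('pics/a_scene.png')
def yel(im,roi):
    x,y,w,h=roi;c=im[y:y+h,x:x+w].astype(int)
    m=((c[...,1]-c[...,0]>70)&(c[...,2]-c[...,0]>70)&(c[...,2]-c[...,1]<45)).astype(np.uint8)
    n,l,st,ce=cv2.connectedComponentsWithStats(m)
    return [(st[i,4],ce[i]+[x,y]) for i in range(1,n)]
print(yel(t,(250,180,80,40)),yel(s,(260,150,90,60)))
mt=[np.array([259.7,205.0]),np.array([313.,191.2])]
P=[plane(T,u,.15) for u in mt];print('marks top',P,np.linalg.norm(P[0]-P[1]))
ms=[(225+252/4.8,135+178/4.8),(225+492/4.8,135+283/4.8)]
for a,b in zip(mt,ms): print('tri',tri(T,a,S,b))
Q=[plane(S,u,.147) for u in ms];print('marks scene',Q,np.linalg.norm(Q[0]-Q[1]))
lt=[np.array(p)/10+[360,235] for p in [(135,232),(520,112),(545,188),(165,315)]]
ls=[np.array(p)/6+[295,285] for p in [(122,48),(432,212),(398,270),(82,102)]]
for a,b in zip(lt,ls): print('lip',plane(T,a,.104).round(4),plane(S,b,.104).round(4),tri(T,a,S,b))
for c,im,n,r in((T,t,'t',(210,190,50,40)),(S,s,'s',(235,135,40,40))):
    x,y,w,h=r;q=im[y:y+h,x:x+w].astype(int);m=((q[...,2]>130)&(q[...,1]<70)).astype(np.uint8)
    mm=cv2.moments(m,True);print('knob',n,mm['m00'],x+mm['m10']/mm['m00'],y+mm['m01']/mm['m00'],cv2.boundingRect(m))
```

```text
[(np.int32(9), array([312.66666667, 191.11111111])), (np.int32(8), array([259.5, 204.5]))] [(np.int32(4), array([277. , 170.5])), (np.int32(37), array([347.       , 179.7027027])), (np.int32(9), array([327.11111111, 192.55555556]))]
marks top [array([0.59561577, 0.01616211, 0.15      ]), array([ 0.630813  , -0.12400357,  0.15      ])] 0.14451734222108428
tri (array([0.59624512, 0.0169362 , 0.14331316]), np.float64(0.00014202473627139767))
tri (array([ 0.63109889, -0.12381742,  0.1454274 ]), np.float64(0.0006326644658877216))
marks scene [array([0.59341199, 0.01272437, 0.147     ]), array([ 0.62949863, -0.12504946,  0.147     ])] 0.14242146794838878
lip [ 0.4522 -0.2862  0.104 ] [ 0.4535 -0.2885  0.104 ] (array([ 0.45309861, -0.28711842,  0.10283717]), np.float64(0.0023416136308039106))
lip [ 0.4836 -0.3914  0.104 ] [ 0.4842 -0.3914  0.104 ] (array([ 0.48376927, -0.39142147,  0.10440417]), np.float64(0.00041029038907723777))
lip [ 0.4631 -0.3976  0.104 ] [ 0.4629 -0.3983  0.104 ] (array([ 0.46316841, -0.39788093,  0.10318169]), np.float64(0.0003696388049969691))
lip [ 0.4299 -0.2939  0.104 ] [ 0.4312 -0.2958  0.104 ] (array([ 0.43068803, -0.2946613 ,  0.10313704]), np.float64(0.0021814343915431723))
knob t 267.0 231.10486891385767 210.62921348314606 (12, 11, 19, 20)
knob s 152.0 253.8486842105263 145.94078947368422 (10, 5, 20, 12)
```

```bash
cat >> h.py <<'E'
from scipy.spatial.transform import Rotation as Ro
def ang(v): return np.degrees(np.arctan2(v[1],v[0]))
def rows(p,R):
    """delta from the measured pose to p, R in row units (full deltas; full scale 0.2 m, pi/2)"""
    s=bot.sense(); d=(np.array(p)-s['position'])/.2
    w=(Ro.from_matrix(R)*Ro.from_quat(s['eef_rot']).inv()).as_rotvec()/(np.pi/2)
    return d.round(3),w.round(3)
def tool(yawx,th=0):
    """tool pointing down, tool x at yaw yawx (deg), then leaned th deg about the stand/bin +y"""
    a=np.radians(yawx);x=np.array([np.cos(a),np.sin(a),0]);z=np.array([0,0,-1.]);y=np.cross(z,x)
    ax=np.array([-np.sin(a),np.cos(a),0])
    return Ro.from_rotvec(ax*np.radians(th)).as_matrix()@np.c_[x,y,z]
E
python3 - <<'E'
from h import *
T=bot.get_calibration('top');S=bot.get_calibration('scene')
print(proj(T,[[.148,.504,.245],[0,0,0],[0.4,.3,.3]]))
mt=[np.array([259.4,204.6]),np.array([312.6,190.9])];ms=[np.array([277.1,171.6]),np.array([327.1,193.6])]
P=np.array([plane(T,u,.15) for u in mt]);Q=np.array([plane(S,u,.147) for u in ms])
for p in(P,Q): d=p[0]-p[1];print('bay',p.mean(0).round(4),'yaw',ang(d)-90,np.linalg.norm(d))
o=.45
lt=[np.array(p)/10+[360-o,235-o] for p in [(135,232),(520,112),(545,188),(165,315)]]
ls=[np.array(p)/6+[295-.42,285-.42] for p in [(122,48),(432,212),(398,270),(82,102)]]
for c,l in((T,lt),(S,ls)):
    p=np.array([plane(c,u,.104) for u in l]);print('lip',p.mean(0).round(4),ang(p[0]-p[1])-90,ang(p[3]-p[2])-90)
print('knob',plane(T,(231.4,210.4),.197))
# base corners: top crop b1 
for u in [(138,500),(692,355),(635,130)]: print('base',plane(T,np.array(u)/6+[214.6,159.6],.012).round(4))
E
```

```text
[[ 40.99254002 398.02965426]
 [271.42971777 417.60645575]
 [123.73370827 287.98679744]]
bay [ 0.6141 -0.053   0.15  ] yaw 14.022429007936069 0.14420391216726838
bay [ 0.6118 -0.0543  0.147 ] yaw 14.505153348872653 0.14298662198000747
lip [ 0.4584 -0.3411  0.104 ] 16.625835755001972 17.749744486828618
lip [ 0.458  -0.3423  0.104 ] 16.59143820522324 17.175637295637358
knob [0.57864154 0.08135281 0.197     ]
base [0.4967 0.0974 0.012 ]
base [ 0.5649 -0.1734  0.012 ]
base [ 0.6763 -0.1467  0.012 ]
```

```bash
python3 -m jog '[[1,0.2,-0.15,0.05,0,0,-0.08],[1,0.4,-0.3,0.15,0,0,-0.15],[1,0.6,-0.4,0.25,0,0,-0.23],[1,0.8,-0.5,0.3,0,0,-0.31],[1,1,-0.6,0.3,0,0,-0.39],[1,1,-0.75,0.3,0,0,-0.47],[1,1,-0.9,0.3,0,0,-0.55],[1,1,-0.9,0.3,0,0,-0.6]]'
python3 -m jog '[[1,0.1,-0.2,0,0,0,-0.08],[1,0.2,-0.4,0,0,0,-0.15],[1,0.3,-0.6,0,0,0,-0.23],[1,0.4,-0.8,0,0,0,-0.31],[1,0.45,-1,0,0,0,-0.39],[1,0.45,-1,0,0,0,-0.47],[1,0.45,-1,0,0,0,-0.55],[1,0.45,-1,0,0,0,-0.6]]'
```

```text
t: 0.82
position: [0.3499, 0.3183, 0.3052]
eef_rot: [0.581, 0.814, -0.001, 0.001]
contact_force: [0.7, 1.4, 0.6]
gripper_width: 1.003
t: 1.48
position: [0.4382, 0.1224, 0.305]
eef_rot: [0.887, 0.462, -0.0, -0.0]
contact_force: [-0.3, 0.3, 1.0]
gripper_width: 0.999
```

```bash
python3 -m jog '[[1,0,-0.2,0,0,0,-0.08],[1,0,-0.4,0,0,0,-0.15],[1,0,-0.6,0,0,0,-0.23],[1,0,-0.8,0,0,0,-0.31],[1,0,-1,0,0,0,-0.39],[1,0,-1,0,0,0,-0.42],[1,0,-1,0,0,0,-0.42],[1,0,-1,0,0,0,-0.42]]'
python3 - <<'E'
from h import *
print(rows([.4226,-.3525,.16],tool(17)),bot.sense()['joint_pos'])
E
```

```text
t: 2.15
position: [0.4378, -0.0763, 0.3051]
eef_rot: [0.988, 0.155, -0.0, -0.0]
contact_force: [0.1, 0.6, -0.6]
gripper_width: 0.996
(array([-0.076, -1.381, -0.725]), array([-0.  , -0.  , -0.01])) [-3.45527617e-01  1.47737998e-01  1.61757652e+00  3.04726782e-04
  1.37699323e+00  9.13280232e-01]
```

```bash
python3 -m jog '[[1,0,-0.2,0,0,0,-0.01],[1,0,-0.4,0,0,0,-0.01],[1,0,-0.6,0,0,0,-0.01],[1,0,-0.8,0,0,0,-0.01],[1,-0.05,-1,0,0,0,-0.01],[1,-0.07,-1,-0.1,0,0,-0.01],[1,-0.07,-1,-0.2,0,0,-0.01],[1,-0.07,-1,-0.2,0,0,-0.01]]'
python3 -m jog '[[1,0,-0.2,0,0,0,0],[1,0,-0.38,-0.1,0,0,0],[1,0,-0.38,-0.2,0,0,0],[1,0,-0.38,-0.25,0,0,0],[1,0,-0.38,-0.25,0,0,0],[1,0,-0.38,-0.25,0,0,0],[1,0,-0.38,-0.25,0,0,0],[1,0,-0.38,-0.25,0,0,0]]'
python3 - <<'E'
from h import *
print(rows([.4226,-.3525,.063],tool(17)))
c=bot.get_calibration('wrist');cv2.imwrite('pics/c.png',bot.camera('wrist'))
a=np.radians(17);X=np.array([np.cos(a),np.sin(a),0]);Y=np.array([-X[1],X[0],0]);o=np.array([.4226,-.3525,0])
print(proj(c,[o+x*X+y*Y+[0,0,z] for x,y,z in[(.049,.055,.104),(.049,-.055,.104),(.025,.03,.085),(.025,-.03,.085),(-.025,.03,.07),(-.025,-.03,.07)]]).round(0))
E
```

```text
t: 2.82
position: [0.4229, -0.2743, 0.2617]
eef_rot: [0.989, 0.148, -0.002, -0.003]
contact_force: [-0.6, 0.2, -1.0]
gripper_width: 1.0
t: 3.48
position: [0.4248, -0.3518, 0.217]
eef_rot: [0.989, 0.148, 0.001, 0.001]
contact_force: [0.5, -0.4, 0.5]
gripper_width: 1.001
(array([-0.011, -0.004, -0.77 ]), array([ 0.001,  0.001, -0.   ]))
[[249. 147.]
 [389. 147.]
 [284. 173.]
 [354. 173.]
 [288. 222.]
 [351. 222.]]
```

View pics/c.png

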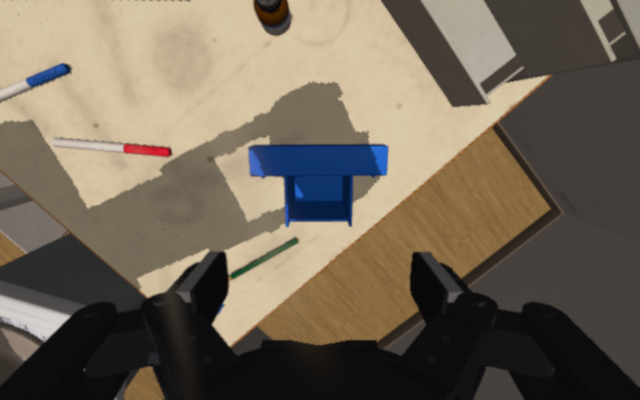

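The wrist picture shows the lip corners at (249,146) and (388,146), where they were predicted, and the pocket is square to the jaws. I'll descend and grip.

```bash
python3 -m jog '[[1,-0.01,0,-0.12,0,0,0],[1,-0.01,0,-0.25,0,0,0],[1,-0.01,0,-0.37,0,0,0],[1,-0.01,0,-0.48,0,0,0],[1,-0.01,0,-0.58,0,0,0],[1,-0.01,0,-0.67,0,0,0],[1,-0.01,0,-0.73,0,0,0],[1,-0.01,0,-0.77,0,0,0]]'
python3 -m jog '[[0.6,0,0,0,0,0,0],[0.5,0,0,0,0,0,0],[0.5,0,0,0,0,0,0],[0.4,0,0,0,0,0,0],[0.3,0,0,0,0,0,0],[0.3,0,0,0,0,0,0],[0.3,0,0,0,0,0,0],[0.3,0,0,0,0,0,0]]'
python3 -m jog '[[0,0,0,0,0,0,0],[0,0,0,0,0,0,0],[0,0,0,0,0,0,0],[0,0,0,0,0,0,0],[0,0,0,0,0,0,0],[0,0,0,0,0,0,0],[0,0,0,0,0,0,0],[0,0,0,0,0,0,0]]'
```

```text
t: 4.2
position: [0.422, -0.3519, 0.0606]
eef_rot: [0.989, 0.147, -0.0, -0.0]
contact_force: [0.2, -0.2, 0.5]
gripper_width: 0.998
t: 4.87
position: [0.4225, -0.3528, 0.0625]
eef_rot: [0.989, 0.147, 0.001, 0.001]
contact_force: [-0.0, 0.3, 6.2]
gripper_width: 0.695
t: 5.53
position: [0.4225, -0.3527, 0.0624]
eef_rot: [0.989, 0.147, 0.001, 0.001]
contact_force: [0.4, 0.8, 6.6]
gripper_width: 0.693
```

```bash
python3 -m jog '[[0,0,0,0.03,0,0,0],[0,0,0,0.1,0,0,0],[0,0,0,0.2,0,0,0],[0,0,0,0.35,0,0,0],[0,0,0,0.5,0,0,0],[0,0,0,0.65,0,0,0],[0,0,0,0.75,0,0,0],[0,0,0,0.75,0,0,0]]'
python3 - <<'E'
from h import *
c=bot.get_calibration('wrist');cv2.imwrite('pics/d.png',bot.camera('wrist'))
s=bot.sense();print(s['position'],s['contact_force'],s['moment'])
E
```

```text
t: 6.2
position: [0.4233, -0.3537, 0.2163]
eef_rot: [0.989, 0.147, 0.002, 0.004]
contact_force: [0.6, -1.3, -1.7]
gripper_width: 0.695
[ 0.4225957  -0.35292078  0.21361269] [ 0.21415554 -0.08859508 -1.9513368 ] [-0.02227661  0.0382966  -0.02261418]
```

View pics/d.png

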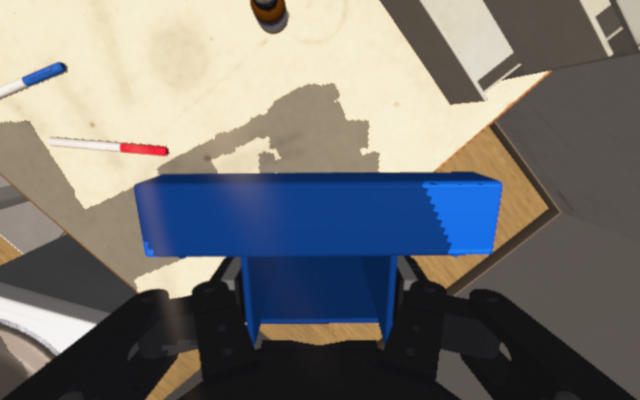

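Run:
```python
from h import *
im=cv2.imread('pics/d.png');cv2.imwrite('pics/d2.png',cv2.resize(im[165:265,120:520],None,fx=2,fy=4,interpolation=cv2.INTER_CUBIC))
c=bot.get_calibration('wrist');s=bot.sense()
R=Ro.from_quat(s['eef_rot']).as_matrix()
B=np.array([[.049,.055,.104],[.049,-.055,.104],[.025,-.055,.104],[.025,.055,.104],[.049,.055,.086],[.049,-.055,.086]])
# nominal: tool frame (x, -y, -(z-.0625))
nom=np.array([[x,-y,-(z-.0625)] for x,y,z in B])
W=s['position']+nom@R.T
print(proj(c,W).round(1))
```

```text
[[135.1 186.2]
 [505.  185.2]
 [492.9 259.1]
 [147.4 259.9]
 [164.1 175.3]
 [475.6 174.5]]
```

View pics/d2.png

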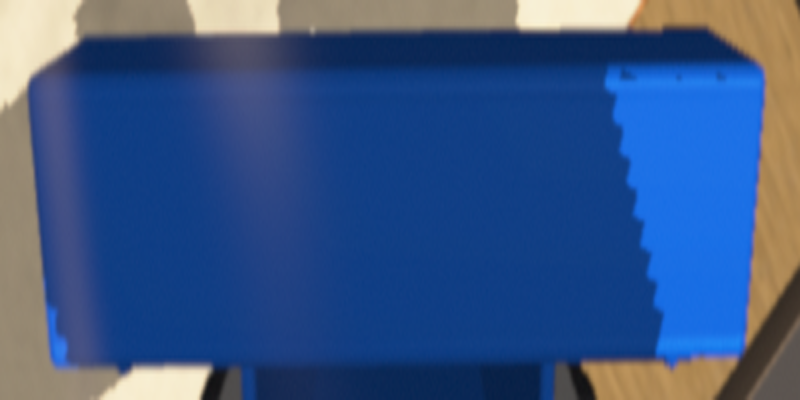

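```bash
cat >> h.py <<'E'
BAY=np.array([.613,-.0535,.150]); YAW=14.1
A=np.radians(YAW);SX=np.array([np.cos(A),np.sin(A),0]);SY=np.array([-SX[1],SX[0],0])
LIP=np.array([.038,0,-.037])
def hang(x,z,th,y=0):
    R=tool(YAW,th); return BAY+x*SX+y*SY+[0,0,z]-R@LIP, R
def lipnow():
    s=bot.sense();R=Ro.from_quat(s['eef_rot']).as_matrix();d=s['position']+R@LIP-BAY
    return (np.array([d@SX,d@SY,d[2]])*1000).round(1), s['contact_force'].round(1), np.degrees(np.arcsin(np.clip(R[:,2]@-SX,-1,1))).round(1)
E
python3 - <<'E'
from h import *
p,R=hang(-.06,.06,12);print(p,rows(p,R))
E
```

```text
[ 0.51129695 -0.07904604  0.18170918] (array([ 0.444,  1.369, -0.16 ]), array([-0.033,  0.13 , -0.032]))
```

```bash
python3 -m jog '[[0,0.05,0.15,0,0,0,0],[0,0.1,0.3,0,0,0,0],[0,0.15,0.45,0,0,0,0],[0,0.2,0.6,0,-0.01,0.03,-0.01],[0,0.25,0.75,0,-0.02,0.06,-0.02],[0,0.3,0.9,0,-0.03,0.1,-0.03],[0,0.3,0.95,0,-0.03,0.13,-0.03],[0,0.3,0.95,0,-0.03,0.13,-0.03]]'
python3 -m jog '[[0,0.04,0.12,0,0,0,0],[0,0.09,0.25,0,0,0,0],[0,0.12,0.36,-0.05,0,0,0],[0,0.14,0.41,-0.1,0,0,0],[0,0.14,0.42,-0.15,0,0,0],[0,0.14,0.42,-0.16,0,0,0],[0,0.14,0.42,-0.16,0,0,0],[0,0.14,0.42,-0.16,0,0,0]]'
python3 - <<'E'
from h import *
print(lipnow());p,R=hang(.003,.03,12);print(p,rows(p,R))
cv2.imwrite('pics/e_w.png',bot.camera('wrist'));cv2.imwrite('pics/e_s.png',bot.camera('scene'))
E
```

```text
t: 6.92
position: [0.4824, -0.1591, 0.2091]
eef_rot: [0.986, 0.125, -0.107, 0.007]
contact_force: [-0.6, -1.0, -1.7]
gripper_width: 0.693
t: 7.58
position: [0.5096, -0.0796, 0.1791]
eef_rot: [0.987, 0.122, -0.105, 0.008]
contact_force: [-0.3, -0.1, -0.7]
gripper_width: 0.69
(array([-61.7,  -0.4,  57.4]), array([-0.3, -0.1, -0.7]), np.float64(12.0))
[ 0.57239889 -0.06369829  0.15170918] (array([ 0.314,  0.08 , -0.137]), array([-0.006, -0.002,  0.   ]))
```

View pics/e_w.png

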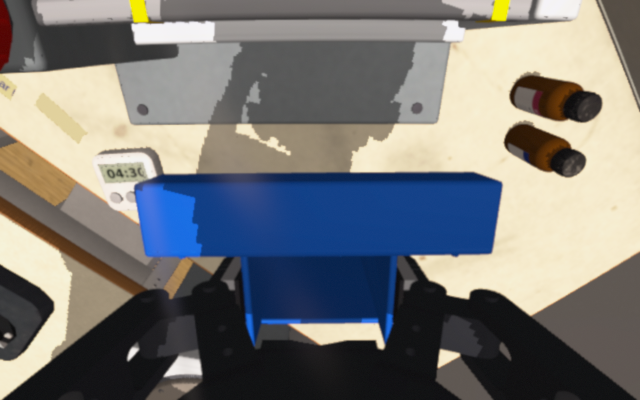

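View pics/e_s.png

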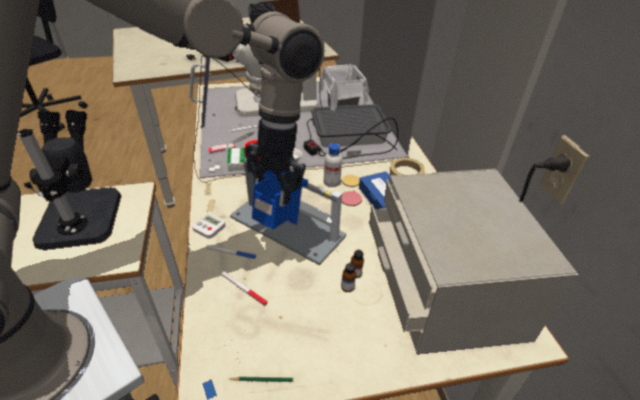

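The wrist view shows the yellow marks at about (139,9) and (499,8) and the lip centred between them. I'll check bay against this view.

Run:
```python
from h import *
im=cv2.imread('pics/e_w.png').astype(int)
m=((im[...,1]-im[...,0]>90)&(im[...,2]-im[...,0]>90)&(abs(im[...,2]-im[...,1])<60)).astype(np.uint8);m[30:]=0
n,l,st,ce=cv2.connectedComponentsWithStats(m);print(st[1:],ce[1:])
c=bot.get_calibration('wrist')
print(proj(c,[BAY+.072*SY+dx*SX+[0,0,dz] for dx,dz in((-.005,0),(.005,0),(-.005,-.014))]))
print(proj(c,[BAY-.072*SY+dx*SX+[0,0,dz] for dx,dz in((-.005,0),(.005,0),(-.005,-.014))]))
cv2.imwrite('pics/e_c.png',cv2.resize(im[0:45,100:520].astype(np.uint8),None,fx=1.9,fy=6,interpolation=cv2.INTER_CUBIC))
```

```text
[[129   0  20  23 343]
 [491   0  19  21 320]] [[138.48396501  10.82507289]
 [500.01875     10.025     ]]
[[145.76965937  26.81254765]
 [140.11066526  -1.04391399]
 [161.45139355  28.25759155]]
[[496.20962422  25.46834115]
 [501.90724393  -2.74016654]
 [480.58579481  27.05269627]]
```

View pics/e_c.png

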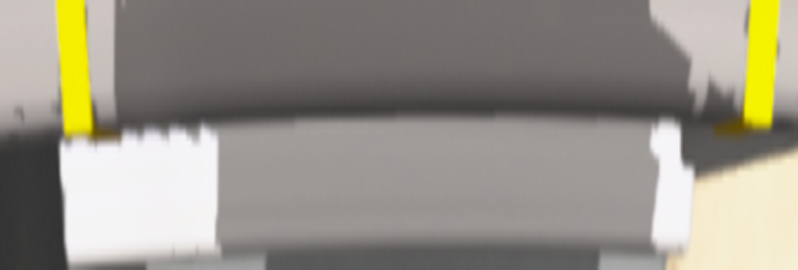

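```bash
sed -i 's/^BAY=.*/BAY=np.array([.6145,-.0532,.150])/' h.py
python3 - <<'E'
from h import *
print(lipnow());p,R=hang(.003,.028,12.5);print(p,rows(p,R))
E
```

```text
Traceback (most recent call last):
  File "h.py", line 29, in <module>
    A=np.radians(YAW);SX=np.array([np.cos(A),np.sin(A),0]);SY=np.array([-SX[1],SX[0],0])
                 ^^^
NameError: name 'YAW' is not defined
```

```bash
sed -i 's/^BAY=.*/BAY=np.array([.6145,-.0532,.150]); YAW=14.1/' h.py
python3 - <<'E'
from h import *
print(lipnow());p,R=hang(.003,.028,12.5);print(p,rows(p,R))
E
```

```text
(array([-62.9,  -0.3,  58. ]), array([ 0. ,  0.2, -1.3]), np.float64(12.0))
[ 0.5736611  -0.06345802  0.15010175] (array([ 0.318,  0.08 , -0.148]), array([-0.007,  0.005,  0.   ]))
```

```bash
python3 -m jog '[[0,0.04,0.01,-0.03,0,0,0],[0,0.1,0.02,-0.06,0,0,0],[0,0.16,0.04,-0.1,-0.005,0.005,0],[0,0.22,0.055,-0.14,-0.005,0.005,0],[0,0.28,0.07,-0.145,-0.005,0.005,0],[0,0.32,0.08,-0.145,-0.005,0.005,0],[0,0.32,0.08,-0.145,-0.005,0.005,0],[0,0.32,0.08,-0.145,-0.005,0.005,0]]'
python3 - <<'E'
from h import *
print(lipnow());p,R=hang(.003,.01,12.5);print(rows(p,R))
cv2.imwrite('pics/f_w.png',bot.camera('wrist'));s=bot.camera('scene');cv2.imwrite('pics/f_s.png',cv2.resize(s[130:260,220:360],None,fx=4.5,fy=4.5,interpolation=cv2.INTER_CUBIC))
E
```

```text
t: 8.35
position: [0.5742, -0.0624, 0.1499]
eef_rot: [0.986, 0.123, -0.109, 0.012]
contact_force: [-0.3, 0.4, -1.7]
gripper_width: 0.696
(array([ 3.9,  0.9, 27.8]), array([-0.3,  0.4, -1.7]), np.float64(12.6))
(array([-0.003, -0.005, -0.089]), array([-0.002, -0.001, -0.001]))
```

View pics/f_w.png

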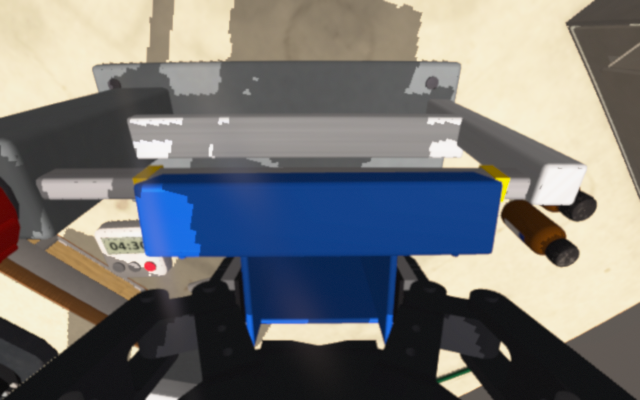

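View pics/f_s.png

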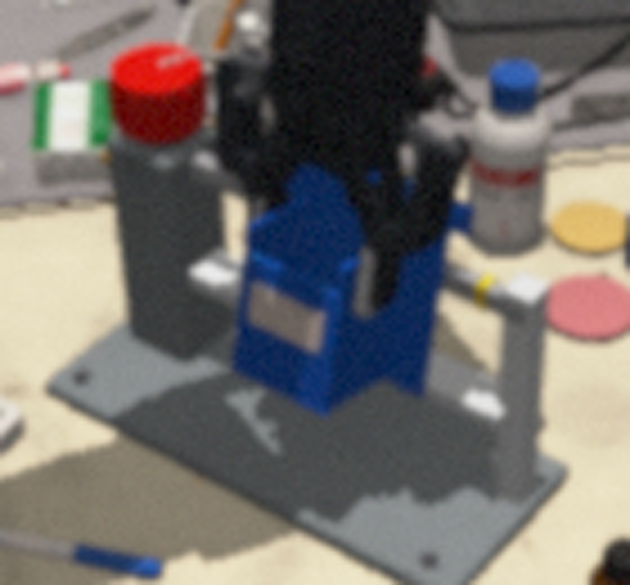

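Run:
```python
from h import *
c=bot.get_calibration('wrist')
print(proj(c,[BAY+y*SY+dx*SX for y in(.09,.072,-.072) for dx in (-.005,.005)]).round(1))
im=cv2.imread('pics/f_w.png')
cv2.imwrite('pics/f2.png',np.vstack([cv2.resize(im[155:215,30:190],None,fx=5,fy=5,interpolation=cv2.INTER_CUBIC),cv2.resize(im[155:215,440:600],None,fx=5,fy=5,interpolation=cv2.INTER_CUBIC)]))
```

```text
[[107.9 198.5]
 [100.1 176.6]
 [149.4 198.5]
 [143.  176.3]
 [496.1 198.7]
 [502.7 176.4]]
```

View pics/f2.png

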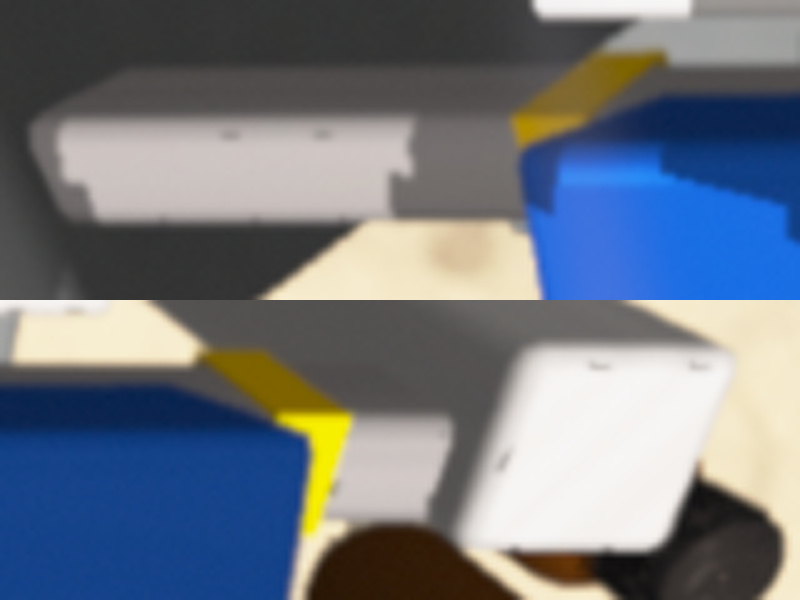

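The rail top's edges (rows 178 to 199) fall where predicted, within half a millimetre. I'll lower it in small steps.

```bash
python3 -m jog '[[0,0,-0.005,-0.02,0,0,0],[0,0,-0.005,-0.04,0,0,0],[0,0,-0.005,-0.06,0,0,0],[0,0,-0.005,-0.08,0,0,0],[0,0,-0.005,-0.09,0,0,0],[0,0,-0.005,-0.1,0,0,0],[0,0,-0.005,-0.1,0,0,0],[0,0,-0.005,-0.1,0,0,0]]'
python3 - <<'E'
from h import *
print(lipnow());p,R=hang(.0015,.001,12);print(rows(p,R))
E
```

```text
t: 9.12
position: [0.574, -0.0633, 0.1303]
eef_rot: [0.986, 0.123, -0.109, 0.012]
contact_force: [0.1, 0.2, -2.2]
gripper_width: 0.696
(array([3.4, 0.1, 8.1]), array([ 0.1,  0.2, -2.2]), np.float64(12.5))
(array([-0.008, -0.003, -0.038]), array([-0.001, -0.006, -0.001]))
```

No contact with the turned-down edge already below the rail top. Going on down.

```bash
python3 -m jog '[[0,-0.004,-0.001,-0.01,0,0,0],[0,-0.008,-0.002,-0.02,0,0,0],[0,-0.008,-0.002,-0.025,0,0,0],[0,-0.008,-0.002,-0.03,0,0,0],[0,-0.008,-0.002,-0.035,0,0,0],[0,-0.008,-0.002,-0.035,0,0,0],[0,-0.008,-0.002,-0.035,0,0,0],[0,-0.008,-0.002,-0.035,0,0,0]]'
python3 - <<'E'
from h import *
print(lipnow())
for a in [(.0005,.0015,8),(-.0015,.0015,4),(-.002,.001,2)]:
  p,R=hang(*a);print(a,rows(p,R))
E
```

```text
t: 9.78
position: [0.5724, -0.0637, 0.1234]
eef_rot: [0.986, 0.123, -0.109, 0.012]
contact_force: [-0.4, 0.1, -1.3]
gripper_width: 0.695
(array([1.8, 0. , 1.2]), array([-0.4,  0.1, -1.3]), np.float64(12.5))
(0.0005, 0.0015, 8) (array([ 0.005,  0.001, -0.016]), array([ 0.01 , -0.049, -0.001]))
(-0.0015, 0.0015, 4) (array([ 0.007,  0.001, -0.031]), array([ 0.021, -0.093, -0.001]))
(-0.002, 0.001, 2) (array([ 0.01 ,  0.002, -0.04 ]), array([ 0.026, -0.114, -0.001]))
```

```bash
python3 -m jog '[[0,0.002,0,-0.005,0.003,-0.015,0],[0,0.003,0,-0.01,0.006,-0.03,0],[0,0.005,0.001,-0.016,0.01,-0.049,0],[0,0.005,0.001,-0.021,0.013,-0.063,0],[0,0.006,0.001,-0.026,0.017,-0.078,0],[0,0.007,0.001,-0.031,0.021,-0.093,0],[0,0.007,0.001,-0.031,0.021,-0.093,0],[0,0.007,0.001,-0.031,0.021,-0.093,0]]'
python3 - <<'E'
from h import *
print(lipnow(),bot.sense()['moment'].round(2))
for a in [(-.0025,.0005,2)]:
  p,R=hang(*a);print(a,rows(p,R))
s=bot.camera('scene');cv2.imwrite('pics/g_s.png',cv2.resize(s[130:260,220:360],None,fx=4.5,fy=4.5,interpolation=cv2.INTER_CUBIC))
cv2.imwrite('pics/g_w.png',bot.camera('wrist'))
E
```

```text
t: 10.45
position: [0.5737, -0.0636, 0.1174]
eef_rot: [0.992, 0.123, -0.035, 0.004]
contact_force: [0.1, -0.0, -2.3]
gripper_width: 0.693
(array([-1.6, -0.1,  1.7]), array([ 0.1, -0. , -2.3]), np.float64(4.0)) [-0.01  0.02 -0.04]
(-0.0025, 0.0005, 2) (array([ 0.002,  0.001, -0.013]), array([ 0.006, -0.021, -0.001]))
```

View pics/g_s.png

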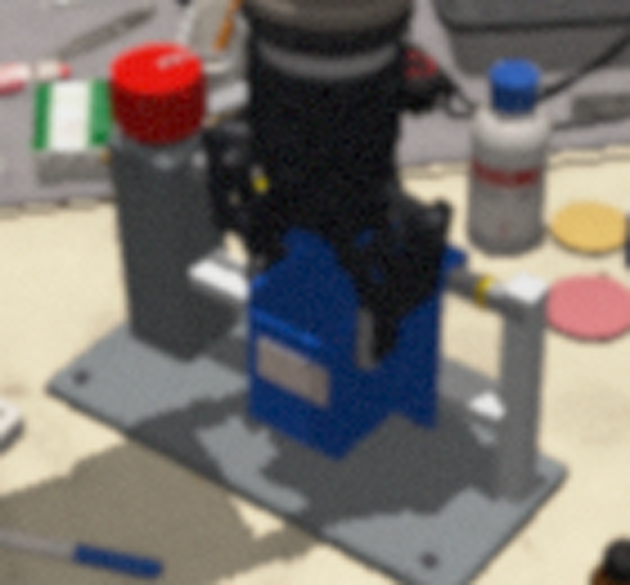

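View pics/g_w.png

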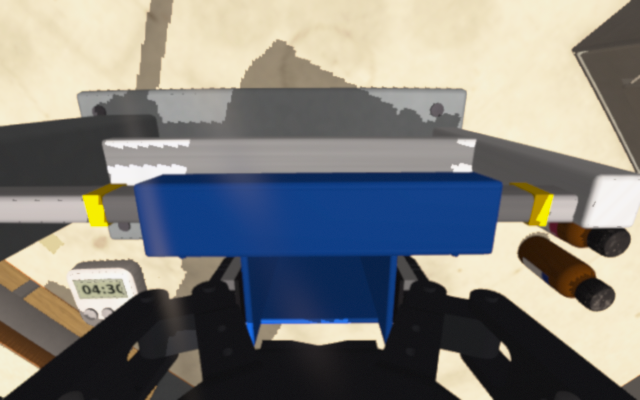

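The wrist view shows the lip over the rail between the marks (inner mark edges at 118 and 530, lip from 138 to 500). I'll settle it and feel for contact.

```bash
python3 -m jog '[[0,0.001,0,-0.005,0.002,-0.01,0],[0,0.002,0.001,-0.013,0.006,-0.021,0],[0,0.002,0.001,-0.016,0.006,-0.021,0],[0,0.002,0.001,-0.02,0.006,-0.021,0],[0,0.002,0.001,-0.02,0.006,-0.021,0],[0,0.002,0.001,-0.02,0.006,-0.021,0],[0,0.002,0.001,-0.02,0.006,-0.021,0],[0,0.002,0.001,-0.02,0.006,-0.021,0]]'
python3 - <<'E'
from h import *
print(lipnow(),bot.sense()['moment'].round(2))
E
```

```text
t: 11.22
position: [0.574, -0.0632, 0.1141]
eef_rot: [0.992, 0.123, -0.018, 0.002]
contact_force: [-5.3, 1.2, 7.8]
gripper_width: 0.694
(array([-2.5,  0.1, -0.3]), array([-5.3,  1.2,  7.8]), np.float64(2.0)) [-0.06  0.7  -0.52]
```

Contact now shows about 10 N up from the rail and 5 N toward the front from the lower bar. Opening the jaws.

```bash
python3 -m jog '[[0.72,0,0,0,0,0,0],[0.75,0,0,0,0,0,0],[0.8,0,0,0,0,0,0],[0.85,0,0,0,0,0,0],[0.9,0,0,0,0,0,0],[1,0,0,0,0,0,0],[1,0,0,0,0,0,0],[1,0,0,0,0,0,0]]'
python3 - <<'E'
from h import *
print(lipnow(),bot.sense()['moment'].round(2))
s=bot.camera('scene');cv2.imwrite('pics/h_s.png',cv2.resize(s[130:260,220:360],None,fx=4.5,fy=4.5,interpolation=cv2.INTER_CUBIC))
cv2.imwrite('pics/h_w.png',bot.camera('wrist'))
E
```

```text
t: 11.88
position: [0.5742, -0.0633, 0.1131]
eef_rot: [0.992, 0.123, -0.017, 0.002]
contact_force: [-0.1, -0.9, -0.2]
gripper_width: 1.0
(array([-2.2,  0.1, -1.3]), array([-0.1, -0.9, -0.2]), np.float64(2.0)) [ 0.04 -0.02  0.02]
```

View pics/h_w.png

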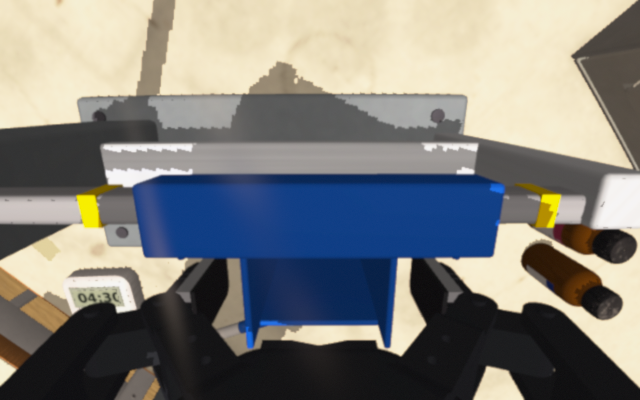

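View pics/h_s.png

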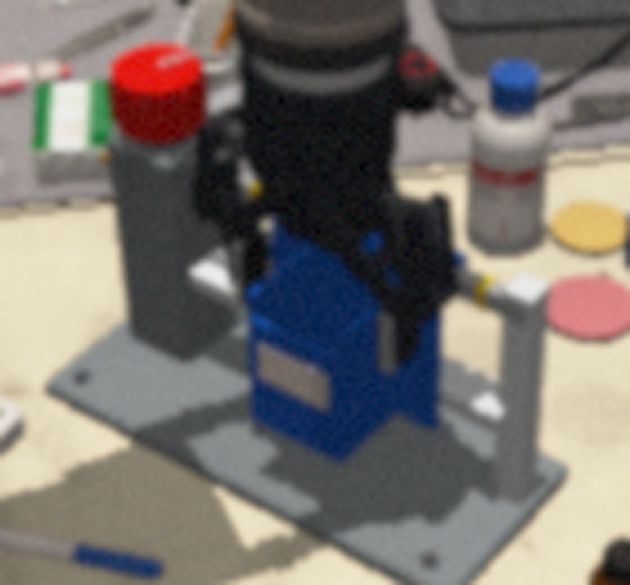

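```bash
python3 -m jog '[[1,0,0,0.03,0,0,0],[1,0,0,0.08,0,0,0],[1,0,0,0.15,0,0,0],[1,0,0,0.25,0,0,0],[1,0,0,0.38,0,0,0],[1,0,0,0.5,0,0,0],[1,0,0,0.65,0,0,0],[1,0,0,0.75,0,0,0]]'
python3 - <<'E'
from h import *
s=bot.camera('scene');cv2.imwrite('pics/i_s.png',cv2.resize(s[130:260,220:360],None,fx=4.5,fy=4.5,interpolation=cv2.INTER_CUBIC))
cv2.imwrite('pics/i_w.png',bot.camera('wrist'))
k=BAY+.14*SY+[0,0,.036-.005+.002];print(k,rows(k+[0,0,.06],tool(YAW+5)),bot.sense()['joint_pos'])
E
```

```text
t: 12.65
position: [0.5747, -0.0633, 0.2672]
eef_rot: [0.992, 0.123, -0.015, 0.002]
contact_force: [0.3, -0.2, -0.8]
gripper_width: 1.001
[0.5803939  0.08258208 0.183     ] (array([ 0.023,  0.731, -0.128]), array([ 0.007, -0.016,  0.055])) [-0.23426711  0.44091991  1.30732867 -0.01558938  1.41542422  1.09174346]
```

View pics/i_w.png

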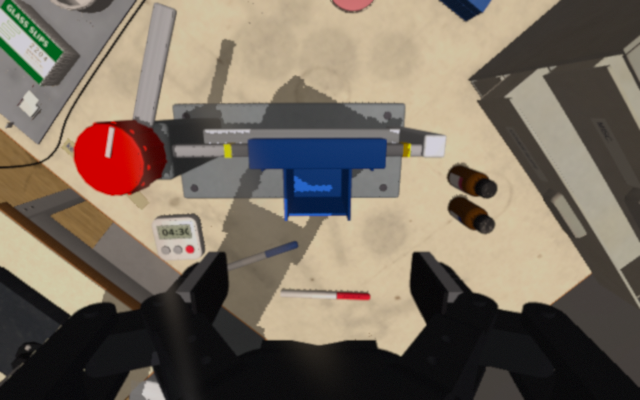

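View pics/i_s.png

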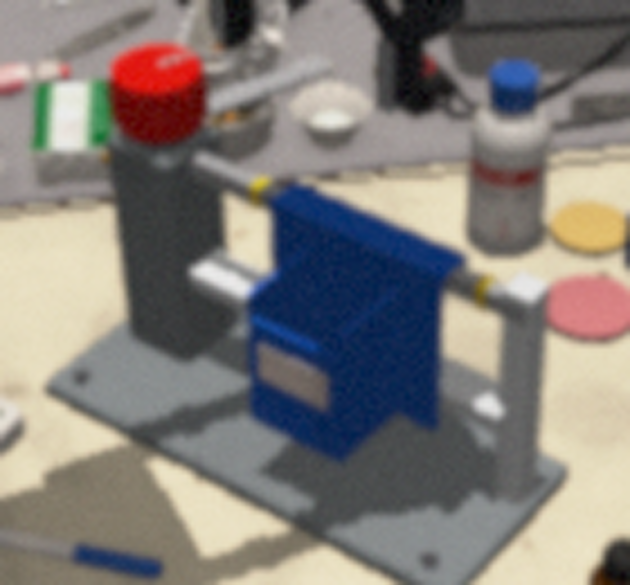

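Run:
```python
from h import *
T=bot.get_calibration('top');c=bot.get_calibration('wrist')
k=plane(T,(231.4,210.4),.197);t=plane(T,(237.1,169.9),.163);d=t-k;print(k,np.hypot(*d[:2]),'tongue ang',ang(d),'knob',1.45-np.radians(ang(d)+90-YAW))
# knob in wrist image: red top circle
im=cv2.imread('pics/i_w.png').astype(int);m=((im[...,2]>120)&(im[...,1]<70)&(im[...,0]<70)).astype(np.uint8)
m[:100]=0;m[210:]=0;m[:,200:]=0
print(cv2.boundingRect(m))
kk=BAY+.14*SY
print(proj(c,[kk+[0,0,.047],kk+[0,0,.047]-.026*SX,kk+[0,0,.047]+.026*SX,kk+[0,0,.047]+.026*SY]).round(1))
print(plane(c,(115,158),.197))
print(rows(kk+[0,0,.033+.06],tool(YAW+25)))
```

```text
[0.57864154 0.08135281 0.197     ] 0.10857210787864584 tongue ang -4.143768449669875 knob 0.19761750062330408
(74, 122, 77, 73)
[[107.1 160.9]
 [114.5 198.6]
 [ 99.5 120.6]
 [ 70.  161.4]]
[0.58363122 0.07743078 0.197     ]
(array([ 0.023,  0.731, -0.128]), array([ 0.01 , -0.014,  0.277]))
```

```bash
python3 -m jog '[[1,0.01,0.1,0,0,0,0.05],[1,0.02,0.25,0,0,-0.01,0.1],[1,0.02,0.4,0,0.01,-0.01,0.15],[1,0.02,0.55,0,0.01,-0.014,0.2],[1,0.02,0.68,0,0.01,-0.014,0.25],[1,0.02,0.725,0,0.01,-0.014,0.277],[1,0.02,0.725,0,0.01,-0.014,0.277],[1,0.02,0.725,0,0.01,-0.014,0.277]]'
python3 - <<'E'
from h import *
print(rows([.5795,.0815,.183],tool(YAW+25)))
cv2.imwrite('pics/j_w.png',bot.camera('wrist'))
E
```

```text
t: 13.42
position: [0.5779, 0.0819, 0.2629]
eef_rot: [0.942, 0.335, -0.005, -0.001]
contact_force: [-0.4, -0.7, 0.3]
gripper_width: 0.998
(array([ 0.008, -0.002, -0.4  ]), array([ 0.001, -0.007,  0.   ]))
```

View pics/j_w.png

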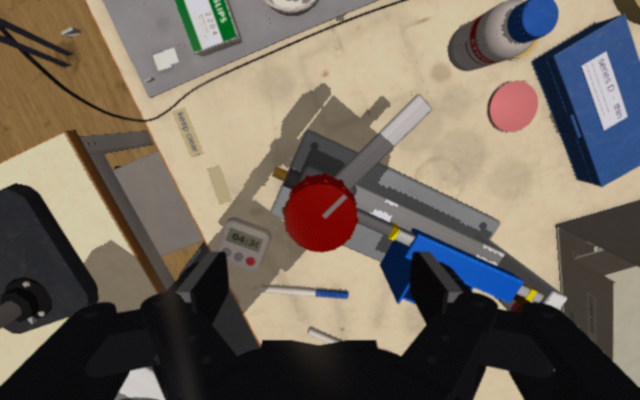

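```bash
python3 - <<'E'
from h import *
c=bot.get_calibration('wrist')
im=cv2.imread('pics/j_w.png').astype(int);m=((im[...,2]>100)&(im[...,1]<60)&(im[...,0]<60)).astype(np.uint8);m[:,:270]=0;m[:,370:]=0;m[:160]=0;m[265:]=0
print(cv2.boundingRect(m)); print(proj(c,[[.5795,.0815,.197]]),plane(c,(320,215),.197))
E
python3 -m jog '[[1,0.008,-0.002,-0.08,0,-0.007,0],[1,0.008,-0.002,-0.16,0,-0.007,0],[1,0.008,-0.002,-0.22,0,-0.007,0],[1,0.008,-0.002,-0.28,0,-0.007,0],[1,0.008,-0.002,-0.33,0,-0.007,0],[1,0.008,-0.002,-0.37,0,-0.007,0],[1,0.008,-0.002,-0.39,0,-0.007,0],[1,0.008,-0.002,-0.4,0,-0.007,0]]'
python3 -m jog '[[0.8,0,0,0,0,0,0],[0.7,0,0,0,0,0,0],[0.6,0,0,0,0,0,0],[0.3,0,0,0,0,0,0],[0,0,0,0,0,0,0],[0,0,0,0,0,0,0],[0,0,0,0,0,0,0],[0,0,0,0,0,0,0]]'
```

```text
(283, 180, 76, 72)
[[321.0546845  220.54391313]] [0.58209895 0.08450895 0.197     ]
t: 14.13
position: [0.5797, 0.0808, 0.1825]
eef_rot: [0.942, 0.334, -0.0, 0.001]
contact_force: [0.2, -0.0, -0.4]
gripper_width: 1.001
t: 14.8
position: [0.5794, 0.0823, 0.1844]
eef_rot: [0.942, 0.335, 0.001, 0.0]
contact_force: [-3.8, 2.5, 6.4]
gripper_width: 0.566
```

```bash
python3 -m jog '[[0,0,0,0,0,0,-0.03],[0,0,0,0,0,0,-0.07],[0,0,0,0,0,0,-0.11],[0,0,0,0,0,0,-0.15],[0,0,0,0,0,0,-0.2],[0,0,0,0,0,0,-0.25],[0,0,0,0,0,0,-0.3],[0,0,0,0,0,0,-0.3]]'
python3 - <<'E'
from h import *
s=bot.sense();print(s['contact_force'].round(1),s['moment'].round(2),s['joint_pos'][5])
t=bot.camera('top');cv2.imwrite('pics/k_t.png',cv2.resize(t[150:260,205:345],None,fx=5,fy=5,interpolation=cv2.INTER_CUBIC))
cv2.imwrite('pics/k_w.png',bot.camera('wrist'))
E
```

```text
t: 15.47
position: [0.5793, 0.0825, 0.1844]
eef_rot: [0.995, 0.104, 0.0, 0.0]
contact_force: [-3.9, 4.4, 5.4]
gripper_width: 0.567
[-3.9  4.4  5.4] [0.48 0.63 0.1 ] 1.373719637658208
```

View pics/k_w.png

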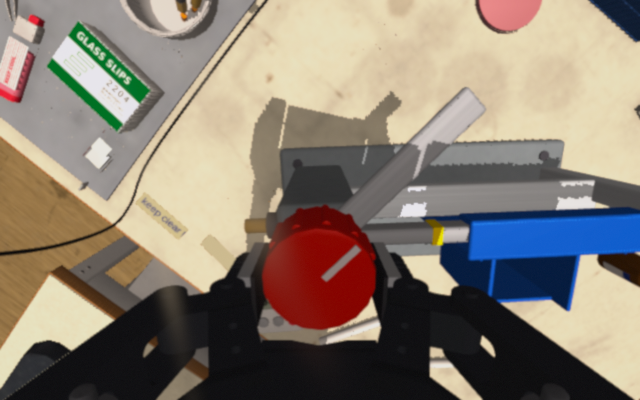

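View pics/k_t.png

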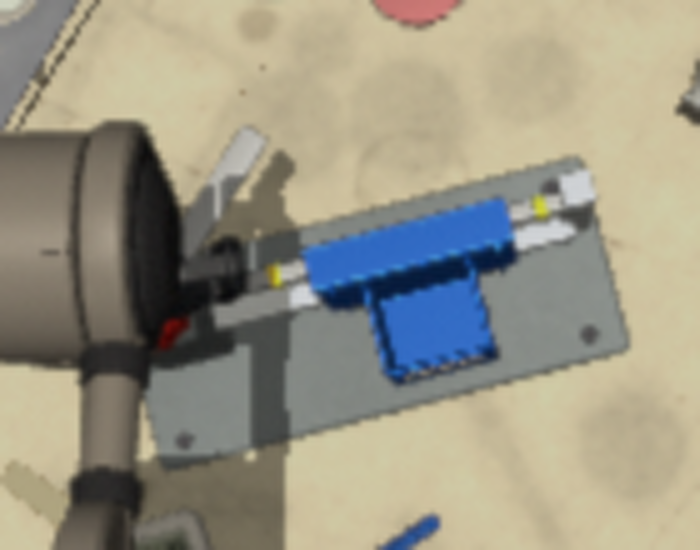

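The tongue has followed the knob; both views show it turned about 27°. Next, the rest of the turn past the detent.

```bash
python3 -m jog '[[0,0,0,0,0,0,-0.05],[0,0,0,0,0,0,-0.1],[0,0,0,0,0,0,-0.16],[0,0,0,0,0,0,-0.22],[0,0,0,0,0,0,-0.28],[0,0,0,0,0,0,-0.34],[0,0,0,0,0,0,-0.4],[0,0,0,0,0,0,-0.44]]'
python3 - <<'E'
from h import *
s=bot.sense();print(s['contact_force'].round(1),s['moment'].round(2),s['joint_pos'][5])
cv2.imwrite('pics/l_w.png',bot.camera('wrist'))
E
```

```text
t: 16.23
position: [0.5793, 0.0831, 0.1844]
eef_rot: [0.971, -0.24, -0.0, -0.0]
contact_force: [-4.1, 5.9, 5.8]
gripper_width: 0.566
[-4.1  5.9  5.8] [ 0.94  0.6  -0.05] 2.065596561781721
```

View pics/l_w.png

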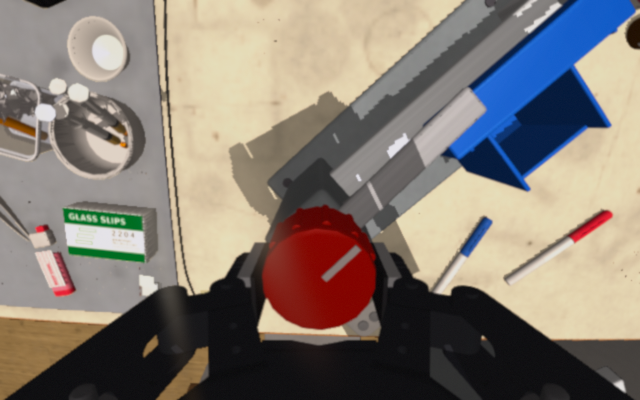

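The tongue now lies over the lip's end and the moment about z has changed sign, so the knob is past the detent. I'll nudge it a little further and open.

```bash
python3 -m jog '[[0,0,0,0,0,0,-0.02],[0,0,0,0,0,0,-0.04],[0,0,0,0,0,0,-0.04],[0.7,0,0,0,0,0,-0.04],[0.9,0,0,0,0,0,-0.04],[1,0,0,0,0,0,-0.04],[1,0,0,0,0,0,-0.04],[1,0,0,0,0,0,-0.04]]'
python3 -m jog '[[1,0,0,0.03,0,0,0],[1,0,0,0.08,0,0,0],[1,0,0,0.15,0,0,0],[1,0,0,0.25,0,0,0],[1,0,0,0.35,0,0,0],[1,0,0,0.45,0,0,0],[1,-0.1,0,0.5,0,0,0],[1,-0.2,0,0.5,0,0,0]]'
python3 -m jog '[[1,-0.1,0.15,0,0,0,0],[1,-0.2,0.3,0,0,0,0],[1,-0.3,0.45,0,0,0,0],[1,-0.4,0.6,0,0,0,0],[1,-0.5,0.75,0,0,0,0],[1,-0.6,0.9,0,0,0,0],[1,-0.6,1,0,0,0,0],[1,-0.6,1,0,0,0,0]]'
python3 - <<'E'
from h import *
t=bot.camera('top');s=bot.camera('scene');cv2.imwrite('pics/m_s.png',s);cv2.imwrite('pics/m_t.png',t)
cv2.imwrite('pics/m_t2.png',cv2.resize(t[150:260,205:345],None,fx=5,fy=5,interpolation=cv2.INTER_CUBIC))
cv2.imwrite('pics/m_s2.png',cv2.resize(s[130:260,220:360],None,fx=4.5,fy=4.5,interpolation=cv2.INTER_CUBIC))
E
```

```text
t: 16.95
position: [0.5799, 0.0811, 0.1832]
eef_rot: [0.963, -0.268, -0.0, 0.001]
contact_force: [-0.3, -0.3, 0.5]
gripper_width: 0.999
t: 17.62
position: [0.541, 0.0812, 0.2867]
eef_rot: [0.963, -0.268, 0.003, 0.0]
contact_force: [-0.5, 0.4, -1.0]
gripper_width: 0.998
t: 18.28
position: [0.4188, 0.2846, 0.2845]
eef_rot: [0.964, -0.266, 0.0, -0.0]
contact_force: [-1.0, 0.4, -0.1]
gripper_width: 1.003
```

View pics/m_t2.png

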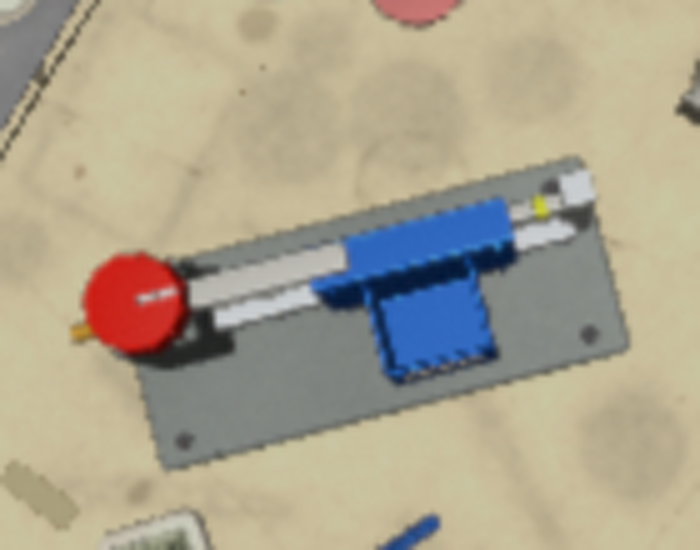

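View pics/m_s2.png

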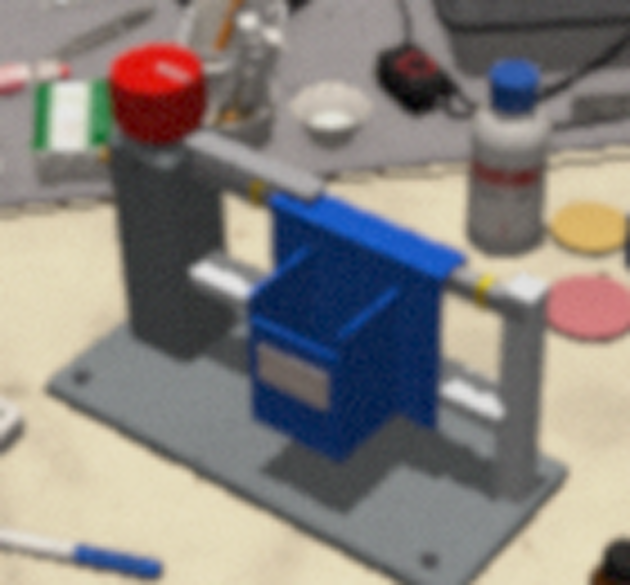

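View pics/m_t.png

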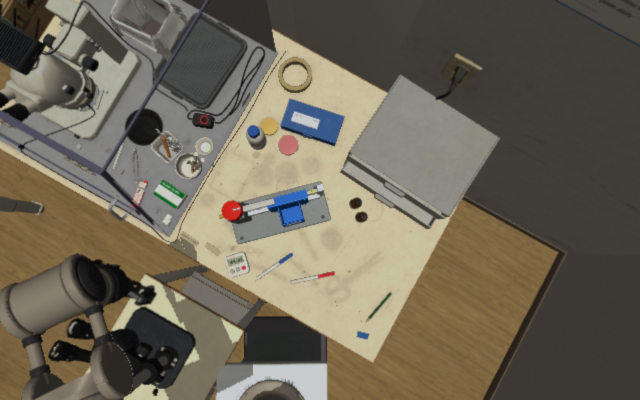

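The tongue lies along the rail over the left end of the lip (tip at about (345,255) in the enlarged top view). The bin hangs flat between the marks, and the other objects are where they were. Handing in.

Run:
```python
from h import *
T=bot.get_calibration('top')
k=plane(T,(231.4,210.4),.197);t=plane(T,(205+346/5-.4,150+258/5-.4),.163);d=t-k;print('knob',1.45-np.radians(ang(d)+90-YAW),np.hypot(*d[:2]))
a=cv2.imread('pics/a_top.png');b=cv2.imread('pics/m_t.png')
print(cv2.absdiff(a,b)[120:290,225:345].max(2)[[0]].mean(), bot.sense()['t']); bot.close_job()
```

```text
knob 1.4547365820888907 0.10641017676287373
3.1 18.3833
the job is handed in; nothing more can be done
```

The bin hangs on the rail between the yellow marks and is locked. I handed the job in at about 18.4 s, and `close_job` gave no verdict.

- **Hanging:** I gripped the bin across its pocket walls and hooked the lip on the rail with the foot leaning about 12° forward. I then swung the foot in to about 2° off plumb. Before release the forces showed contact with both the rail and the lower bar. After release the bin stayed put, hanging flat.
- **Locking:** I turned the knob clockwise past its detent and let go. From the last top picture the tongue works out to about 1.45 rad, which is its stop, with its tip over the end of the lip.
- **Other objects:** the bystanders look unmoved in the last top view compared with the first. I judged this by eye; I did not measure each one.
- **Clearance and disagreements:** the gripper is open and well clear of everything. The cameras disagreed by about 2 mm on where the rail was, and by a few millimetres on the knob. In the wrist view the bin sat about 2 mm off centre between the marks. None of this affected the job.

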